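# Press the resin flask into the shaker's sprung ring

### The arm

A 6-joint arm with a two-finger parallel gripper is mounted at the origin on the work surface. World frame = base frame: x ahead of the robot, y to its left, z up, the work surface at z = 0. Lengths are in mm, angles in rad, forces in N, time in s.
With the tool pointing down it reaches from about 375 to 975 mm from the base axis. Payload 3.8 kg.
Tool frame: the origin (TCP) lies at the very end of the fingers, on their centre line; the grasp point (between the pads) lies 19 mm behind it; z points along the fingers, y is the line along which they close (so a half turn about z gives the same grasp; the last joint's range is limited). The gripper opens to 88 mm and grips with 3 to 60 N. Pads are 18 mm wide; open, the fingers measure 123 mm over their backs; the gripper's body (75 mm by 187 mm) begins 45 mm behind the grasp point.
Start: joints at [-1.327, 0.264, 1.604, -0, 1.274, -0.037], TCP at [187.054, -648.559, 238.706] pointing down, gripper open.
Joint ranges: [-2.63, 2.63], [-0.94, 2.18], [0.31, 2.57], [-1.31, 4.45], [0, 2.66], [-2.55, 2.55]. Speed limits (rad/s): [2.57, 2.57, 3.14, 3.14, 3.14, 3.14].

### API

Orientations are given as a unit quaternion [x, y, z, w].
In Python, from rig import robot, cam, monitor gives the robot as it stands (robot), with the cameras (cam) and the readings (monitor).
- The arm moves only by the tool nudge_tcp, called after "Emit:" by a JSON object that holds its "fn" and its "kwargs". Schema: {"type":"object","properties":{"motion":{"type":"array","items":{"type":"number"},"minItems":5,"maxItems":100},"grip_force":{"type":"number"},"only":{"type":"string"},"quiet":{"type":"boolean"},"lines":{"type":"string"}},"required":["motion"],"additionalProperties":false}. motion is one flat list of numbers that holds 1 to 20 rows one after another, with no inner brackets; each row has 5 numbers: the opening from 0.0 (shut) to 1.0 (fully open), then dx, dy, dz in normalised numbers (1 is 0.8 m), then a turn about the tool's z in normalised numbers (1 is 45 degrees); each row is the pose to reach, as a shift and turn from the pose commanded when the call began, along the tool's axes at that moment; what a row does not reach only later rows make up. A row lasts 1/8 s, in which the tool goes at most 62.5 mm and 0.188 rad, less where a joint would pass 70% of its speed; a pose out of reach is approached as far as the arm can. The fingers move at their own pace and stop on an object; grip_force is the grip in N (left out, the last holds). Time passes only in rows, so rows that do not move let the fingers close. The tool returns the time, the measured TCP pose, the force, the opening and the grip force at its end. only (a regular expression) keeps the lines of the reply that match it, lines (a string "A,B") keeps lines A to B, and quiet returns only ok. Input that does not fit is refused with a message, and nothing moves.
- monitor.state(): the state, without advancing time (a new reading comes with each control period).
- cam.grab_frame(name): name is "side" or "top" or "wrist"; returns the picture (420x560x3 uint8, blue, green, red); there is no depth.
- cam.camera_model(name): a dict with "vertical_fov" (degrees; the focal length in pixels is half the picture's height over the tangent of half this angle, whatever the lens; pixels are square), "cx", "cy" (the principal point, pixels), "world_to_cam" (4x4, takes a point from world to camera coordinates). Camera axes: x right, y down, z forward; pixel columns grow to the right and rows downward; lengths in mm; the calibration is good to about 2 mm. A picture is of the moment at which its call begins: read the wrist's pose just before it. camera_model takes no time and is no camera call; for the wrist camera it gives the pose at the moment of the call.
- robot.job_done(): hands the job in; it is judged then, once.
The state is a dict: "time": time; "q": joint angles; "joint_velocities": joint speeds; "tau": joint torques, N m; "tool_pos": TCP position; "ee_rot": TCP orientation; "contact_force": force on the tool from outside, world axes, zero at the start; "torque": the same for the moment, N m; "finger_gap": opening from 0.0 (shut) to 1.0 (fully open); "grasp_force": force on a finger pad.
Only numpy, scipy, OpenCV 4.12 (cv2) and the standard library are available. Lean on these libraries where they do the work, as an engineer would, in place of code of your own. Each camera call takes 0.05 s, during which the arm holds its last target. There are 200 camera calls.

### The job

Shake the bubbles out of the resin in the larger round flask: first slide the shaker's empty carriage along its rails, all the way against the stop block with the rubber bumper. Then lift the larger flask out of its cork ring, lower it upright into the carriage's sprung steel ring while still holding it, and press it straight down until the ring is down at the end of its spring travel. The shaker runs only while the flask is held down, so finish holding it there, carriage still at the stop, and leave everything else on the bench where it is.

Things in the scene. Friction and masses are not known exactly. Their poses are not given: they have to be found in the camera images.
- shaker: the shaker's fixed grey base, 110 (x) x 360 (y) x 18 mm, rails along its y (tops 23 mm up); on the left part of the bench, turned up to 0.3 rad either way. Origin: centre of its underside. Its +y end carries the stop block with a rubber bumper (36 mm high, a black plug on it 42 mm), its -y end only a low bar, 28 mm high
- carriage (a joint): slide of the aluminium carriage along the base's +y (m): 0 away from the stop, 0.16 fully against it. Starts at 0 to 0.08. Plate 100 x 100 mm, top 36 mm above the bench, with a 26 mm wide arm out to -x that carries the knob. Friction about 3 N; it stays where it is left
- carriage_knob (a point): centre of the black ball, 22 mm across, on the carriage's upright steel post (16 mm across); the ball's centre is 77 mm above the bench, the post below it reaches down to 35 mm. It stands 98 mm to the -x (robot) side of the ring's centre; moving it along the base's +y slides the carriage
- spring (a joint): how far the sprung ring is pressed down (m): 0 up, 0.015 at the end of its travel. The four springs push up with 6 N at 0 and 16 N at 0.015; the flask's weight alone hardly moves it, and fully down takes a push of 10 to 13 N on top of the flask's weight
- ring: the sprung ring: a level hoop of 10 mm round steel bar, 54 mm inside, 74 mm outside diameter, open in the middle, clear space beneath. Origin: centre of the hoop at mid-bar height, 76 mm above the bench when up, 61 mm when pressed down. With the larger flask seated, the flask's origin is 9 mm below this origin
- flask: the larger stoppered amber flask: ball-shaped bulb 76 mm across; above its origin (underside of the bulb): neck 28 mm across from 73 to 121 mm, lip 34 mm across to 126 mm, black flat-topped stopper 26 mm across to 138 mm. z along the neck. 0.30 to 0.42 kg, bottom-heavy. Starts upright in one of two fixed cork rings (84 mm outside, 24 mm high), underside 14 mm above the bench; which ring varies
- flask_neck (a point): point on the axis of the larger flask's neck, 100 mm above its origin: a good place to grip
- small_flask: the other stoppered amber flask: bulb 56 mm across, 108 mm tall, standing in the other cork ring. Origin: underside of its bulb. Not the one wanted; leave it alone
- pigment_jar: closed jar 60 mm across, 45 mm tall, standing. Origin: centre of its underside. Bystander
- mixing_cup: clear plastic cup, 76 mm across, 95 mm tall, standing. Origin: centre of its underside. Bystander
- jar_lid: flat grey lid, 70 mm across, 10 mm thick, lying. Origin: centre of its underside. Bystander
- stir_stick: wooden stick 150 x 18 x 5 mm, lying along its x axis. Origin: centre of its underside. Bystander
- brush: paint brush lying along its x axis. Bystander
- sanding_block: cork sanding block 90 x 55 x 30 mm. Origin: centre of its underside. Bystander

How it is judged (in metres and radians):
On the way, in this order (a step that is already met when the one before it is completed fails the run):
1. the empty carriage is slid against the stop (value of joint carriage above 0.155 m and contact force between flask and ring below 0.1 N and distance of flask from where it was at the start of the episode below 0.03 m), for 0.2 s.
2. the larger flask, held by the gripper, sits upright in the ring with the carriage at the stop (value of joint carriage above 0.155 m and angle between flask's own z axis and vertical below 0.2 rad and horizontal distance between flask and ring below 0.008 m and contact force between flask and ring above 0.5 N and contact force between the fingers and flask above 0.5 N and z of flask in the frame of ring below -0.004 m), for 0.1 s.
At the end, for the whole second after the job is handed in: Still pressing: carriage within 5 mm of the stop; larger flask in the ring (within 8 mm of its centre, underside at least 4 mm below its origin, within 0.2 rad of upright), gripper touching it; ring down more than 12 of its 15 mm, flask bearing on it with over 8 N (value of joint carriage above 0.155 m and angle between flask's own z axis and vertical below 0.2 rad and horizontal distance between flask and ring below 0.008 m and contact force between any of the fingers, the arm and flask above 0.5 N and value of joint spring above 0.012 m and contact force between flask and ring above 8 N and z of flask in the frame of ring below -0.004 m); the arm keeps its last pose, push and grip.
It fails at once if a bystander is moved more than 3 cm (distance of any of small_flask, pigment_jar, mixing_cup, jar_lid, stir_stick, brush, sanding_block from where it was at the start of the episode above 0.03 m).
It fails at once if the small flask, jar or cup is tipped over (angle between any of small_flask, pigment_jar, mixing_cup's own z axis and vertical above 0.7 rad).
It also fails if it takes over 64 s, if anything falls off the work surface, if the arm or the gripper's body presses on something with over 40 N, if the wrist force passes 120 N, or if a joint passes its speed limit or range.

## Working session

There is one attempt and no reset: what is moved stays moved. The work goes in short steps, Python scripts to look and compute and a tool call to move; the robot and the scene stay as the last step left them, time stands still between calls to the robot, and variables do not carry over. Pictures are saved under pics/ and viewed, at most 10 in all, crops included, and the job is handed in when it is done.

```bash
ls; mkdir -p pics
```

Run:
```python
from rig import robot, cam, monitor
import cv2
for n in ("top","side"):
    cv2.imwrite(f"pics/{n}0.png",cam.grab_frame(n)); m=cam.camera_model(n); print(n,m)
s=monitor.state(); print(s)
```

```text
pics
rig.py
top {'vertical_fov': 43.75124088698767, 'cx': 282.8988356022272, 'cy': 201.90360405462525, 'world_to_cam': array([[-2.70498955e-02, -9.99468035e-01, -1.82195044e-02,
         3.55124114e+01],
       [-9.80677541e-01,  3.00651787e-02, -1.93307127e-01,
         5.81993041e+02],
       [ 1.93752067e-01,  1.26385212e-02, -9.80969115e-01,
         1.22061972e+03],
       [ 0.00000000e+00,  0.00000000e+00,  0.00000000e+00,
         1.00000000e+00]])}
side {'vertical_fov': 45.277809025503394, 'cx': 283.7877868406555, 'cy': 210.48551722607263, 'world_to_cam': array([[-9.54816793e-01, -2.97005267e-01,  1.06190315e-02,
         5.39198098e+02],
       [-2.19230895e-01,  6.79762608e-01, -6.99900430e-01,
         2.05027998e+02],
       [ 2.00655694e-01, -6.70604704e-01, -7.14161483e-01,
         1.29081603e+03],
       [ 0.00000000e+00,  0.00000000e+00,  0.00000000e+00,
         1.00000000e+00]])}
{'time': 0.1, 'q': array([-1.32690749e+00,  2.64672593e-01,  1.60524094e+00,  2.96931701e-06,
        1.27368350e+00, -3.69111058e-02]), 'joint_velocities': array([-0.00082263, -0.00291975, -0.00175875,  0.00034299, -0.00062682,
        0.00070965]), 'tau': array([ 2.93547755e-04, -5.03619075e+01, -3.58071184e+01,  7.31658563e-02,
        2.33845494e-02, -5.89570232e-05]), 'tool_pos': array([ 186.89625839, -647.94391843,  237.51412543]), 'ee_rot': array([ 9.90159667e-01,  1.39938662e-01, -1.02118556e-04, -9.96971425e-04]), 'contact_force': array([ 0.32087382,  0.0449051 , -0.10423955]), 'torque': array([0.03045757, 0.01998378, 0.05392091]), 'grasp_force': 0.0, 'finger_gap': 0.9975570779180427}
```

View pics/top0.png

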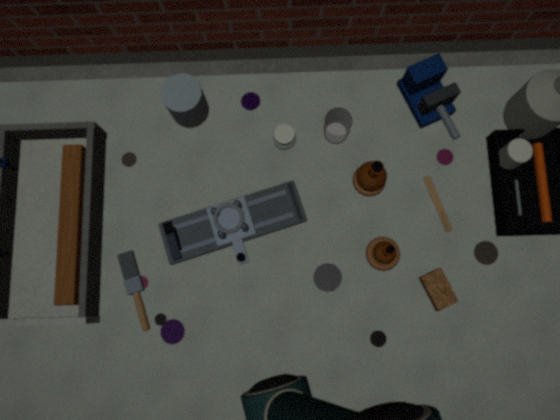

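View pics/side0.png

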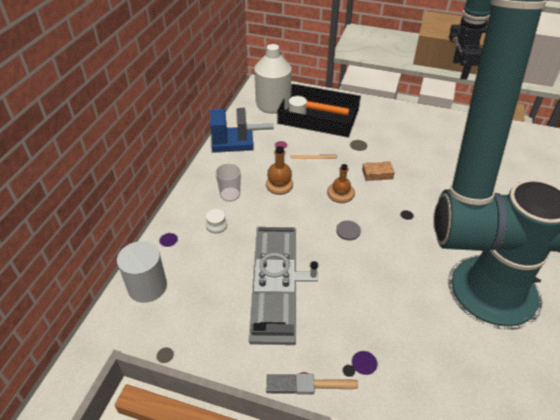

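The top view shows the shaker around (232,222), with its black bumper at the left (+y) end near (172,242). The knob is at (240,257), the larger flask at (370,178) and the small one at (383,253). In the side view the larger flask's stopper is at (280,151) and the knob at (314,266).

Create h.py:
```python
import numpy as np, cv2
from rig import robot, cam, monitor
def ray(n,u,v,m=None):
    m=m or cam.camera_model(n); f=210/np.tan(np.radians(m["vertical_fov"]/2))
    T=m["world_to_cam"]; R=T[:3,:3]
    return -R.T@T[:3,3], R.T@np.array([(u-m["cx"])/f,(v-m["cy"])/f,1.])
def plane(n,u,v,z,m=None):
    o,d=ray(n,u,v,m); return o+d*(z-o[2])/d[2]
def tri(a,b):
    (o1,d1),(o2,d2)=ray(*a),ray(*b)
    s=np.linalg.lstsq(np.c_[d1,-d2],o2-o1,rcond=None)[0]
    p,q=o1+s[0]*d1,o2+s[1]*d2
    return (p+q)/2,np.linalg.norm(p-q)
def blobs(img,lo,hi,roi,amin=15):
    x0,y0,x1,y1=roi; h=cv2.cvtColor(img,cv2.COLOR_BGR2HSV)[y0:y1,x0:x1]
    n,l,st,c=cv2.connectedComponentsWithStats(cv2.inRange(h,lo,hi))
    return [(np.round(c[i]+[x0,y0],1),st[i,2:].tolist()) for i in range(1,n) if st[i,4]>=amin]
```

Run:
```python
from h import *
t=cv2.imread("pics/top0.png");s=cv2.imread("pics/side0.png")
dark=((0,0,0),(180,255,45)); amb=((3,120,40),(18,255,255))
print("top dark",blobs(t,*dark,(150,150,410,275)))
print("side dark",blobs(s,*dark,(240,140,365,345)))
print("top amb",blobs(t,*amb,(340,150,410,275)))
print("side amb",blobs(s,*amb,(255,140,365,210)))
a=cv2.resize(t[160:285,145:315],None,fx=4.4,fy=4.4,interpolation=2)
b=cv2.resize(s[215:350,230:335],None,fx=4.4,fy=4.4,interpolation=2)
cv2.imwrite("pics/topc.png",np.clip(a*1.6,0,255)); cv2.imwrite("pics/sidec.png",b)
```

```text
top dark [(array([376.7, 166.3]), [12, 12, 107]), (array([372.2, 174.2]), [11, 9, 42]), (array([371.4, 186.3]), [27, 12, 89]), (array([294.5, 200.8]), [16, 37, 169]), (array([172.5, 239.8]), [20, 41, 445]), (array([245.3, 228.4]), [6, 5, 15]), (array([223.4, 235.2]), [5, 5, 16]), (array([389.8, 249.1]), [10, 9, 69]), (array([240.5, 256.8]), [8, 8, 53])]
side dark [(array([279.5, 149.6]), [6, 6, 31]), (array([343.7, 166.9]), [4, 5, 16]), (array([313.7, 265.1]), [6, 7, 31]), (array([259.4, 326.2]), [12, 7, 72])]
top amb [(array([368.6, 179.4]), [33, 33, 710]), (array([381.8, 253.7]), [32, 32, 743])]
side amb [(array([279.1, 175.9]), [25, 43, 702]), (array([341. , 188.5]), [26, 34, 504])][ WARN:0@0.325] global loadsave.cpp:1063 imwrite_ Unsupported depth image for selected encoder is fallbacked to CV_8U.
```

View pics/topc.png

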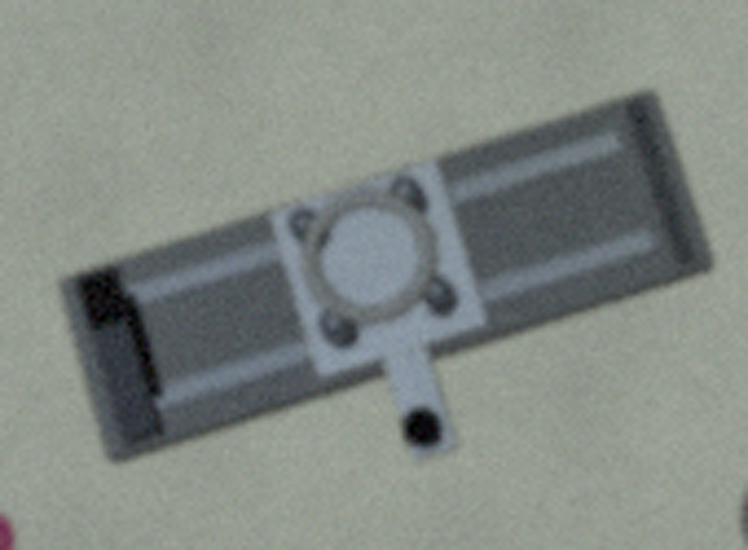

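View pics/sidec.png

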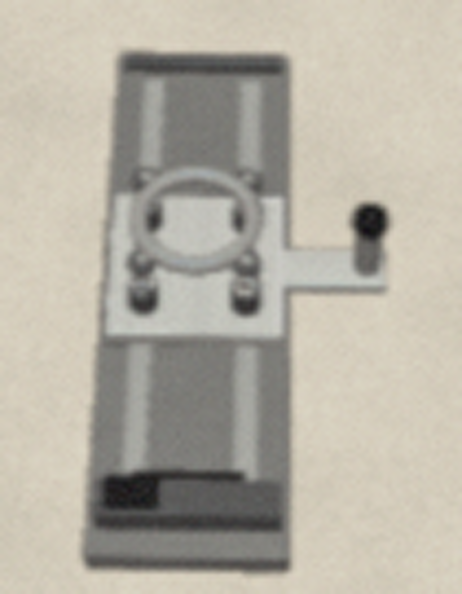

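Top crop: base corners at (63,281), (113,460), (711,268), (655,92); ring centre at (370,256), knob at (423,427). The side crop shows the ring centre at (198,219), the knob at (370,219) and the bumper at the near end.

Run:
```python
from h import *
np.set_printoptions(precision=1,suppress=True)
T=lambda x,y:(x/4.4+145-.4,y/4.4+160-.4)
S=lambda x,y:(x/4.4+230-.4,y/4.4+215-.4)
print("knob tri",tri(("top",240.5,256.8),("side",313.8,265.0)),"plane",plane("top",240.5,256.8,77),plane("side",313.8,265,77))
print("ring tri",tri(("top",*T(370,256)),("side",*S(198,219))),"plane",plane("top",*T(370,256),76),plane("side",*S(198,219),76))
c=np.array([plane("top",*T(*p),18) for p in [(63,281),(113,460),(711,268),(655,92)]]);print("corners",c)
for d in (c[0]-c[3],c[1]-c[2],c[1]-c[0],c[2]-c[3]): print(np.linalg.norm(d),np.arctan2(-d[0],d[1]))
print("centre",c.mean(0))
print("stopper L",tri(("top",376.7,166.3),("side",279.5,149.6)),plane("top",376.7,166.3,148),plane("side",279.5,149.6,148))
print("bulb",plane("top",368.6,179.4,52),"small",tri(("top",389.8,249.1),("side",343.7,166.9)))
```

```text
knob tri (array([450. , 121.9,  78. ]), np.float64(0.14307192171324495)) plane [450. 122.  77.] [450.2 121.1  77. ]
ring tri (array([543.5, 149.2,  77.5]), np.float64(1.0380429088241316)) plane [544.3 149.4  76. ] [543.3 148.1  76. ]
corners [[544.9 331.8  18. ]
 [442.3 301.7  18. ]
 [541.3 -37.7  18. ]
 [645.   -9.1  18. ]]
355.2782932405157 0.2856535497182059
353.51667060319534 0.28387000416115893
106.91360409323327 1.8564201148558115
107.55860531870599 1.8400360702565948
centre [543.4 146.7  18. ]
stopper L (array([ 641.2, -199.2,  148.6]), np.float64(0.1163155920086622)) [ 641.3 -199.3  148. ] [ 641.5 -199.9  148. ]
bulb [ 633.9 -194.1   52. ] small (array([ 454.5, -223.1,  113.2]), np.float64(0.22868384141100168))
```

The manual's scale: shifts go in shares of 0.8 m and turns go in shares of 45 degrees. Converting my numbers, -667 mm / 800 = -0.8338, 466.5 mm / 800 = 0.5831.

Emit:
{"fn": "nudge_tcp", "kwargs": {"motion": [1, 0.375, -0.25, 0, 0, 1, 0.375, -0.25, 0, 0, 1, 0.375, -0.25, 0, 0, 1, 0.375, -0.25, 0, 0, 1, 0.375, -0.25, 0, 0, 1, 0.375, -0.25, 0, 0, 1, 0.5831, -0.8338, 0.125, 0, 1, 0.5831, -0.8338, 0.125, 0, 1, 0.5831, -0.8338, 0.125, 0, 1, 0.5831, -0.8338, 0.125, 0, 1, 0.5831, -0.8338, 0.125, 0, 1, 0.5831, -0.8338, 0.125, 0, 1, 0.5831, -0.8338, 0.125, 0, 1, 0.5831, -0.8338, 0.125, 0, 1, 0.5831, -0.8338, 0.125, 0, 1, 0.5831, -0.8338, 0.125, 0, 1, 0.5831, -0.8338, 0.125, 0]}}

```text
time: 2.22
tool_pos: [450.6, 120.3, 138.9]
ee_rot: [0.99, 0.139, 0.0, 0.0]
contact_force: [0.4, -1.1, -0.6]
finger_gap: 0.999
grasp_force: 0.0
```

Scaled: 88 mm / 800 = 0.11, 50 mm / 800 = 0.0625.

Emit:
{"fn": "nudge_tcp", "kwargs": {"motion": [1, 0, 0, 0.0625, 0, 1, 0, 0, 0.11, 0, 1, 0, 0, 0.11, 0, 0, 0, 0, 0.11, 0, 0, 0, 0, 0.11, 0, 0, 0, 0, 0.11, 0, 0, 0, 0, 0.11, 0, 0, 0, 0, 0.11, 0, 0, 0, 0, 0.11, 0, 0, 0, 0, 0.11, 0], "grip_force": 12}}

```text
time: 3.48
tool_pos: [450.3, 121.8, 50.6]
ee_rot: [0.99, 0.14, -0.0, -0.0]
contact_force: [-0.7, 3.1, 0.8]
finger_gap: 0.23
grasp_force: 1.4
```

Scaled: -76 mm / 800 = -0.095, -72 mm / 800 = -0.09.

Emit:
{"fn": "nudge_tcp", "kwargs": {"motion": [0, 0, -0.0188, 0, 0, 0, 0, -0.0375, 0, 0, 0, 0, -0.0563, 0, 0, 0, 0, -0.075, 0, 0, 0, 0, -0.085, 0, 0, 0, 0, -0.09, 0, 0, 0, 0, -0.095, 0, 0, 0, 0, -0.095, 0, 0], "grip_force": 12}}

```text
time: 4.47
tool_pos: [428.8, 195.0, 50.6]
ee_rot: [0.99, 0.14, -0.001, -0.0]
contact_force: [-3.9, -0.2, 2.3]
finger_gap: 0.21
grasp_force: 11.7
```

Scaled: -8 mm / 800 = -0.01, -6 mm / 800 = -0.0075.

Emit:
{"fn": "nudge_tcp", "kwargs": {"motion": [0, 0, -0.0038, 0, 0, 0, 0, -0.0075, 0, 0, 0, 0, -0.01, 0, 0, 0, 0, -0.01, 0, 0, 0, 0, -0.01, 0, 0], "grip_force": 20}}

```text
time: 5.1
tool_pos: [426.7, 202.0, 50.6]
ee_rot: [0.99, 0.14, -0.001, 0.0]
contact_force: [-5.0, -3.2, 3.9]
finger_gap: 0.204
grasp_force: 19.6
```

Run:
```python
from h import *
cv2.imwrite("pics/t1.png",cam.grab_frame("top"))
s=cam.grab_frame("side"); cv2.imwrite("pics/s1.png",cv2.resize(s[215:350,230:335],None,fx=4.4,fy=4.4,interpolation=2))
```

```text
(no output)
```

View pics/s1.png

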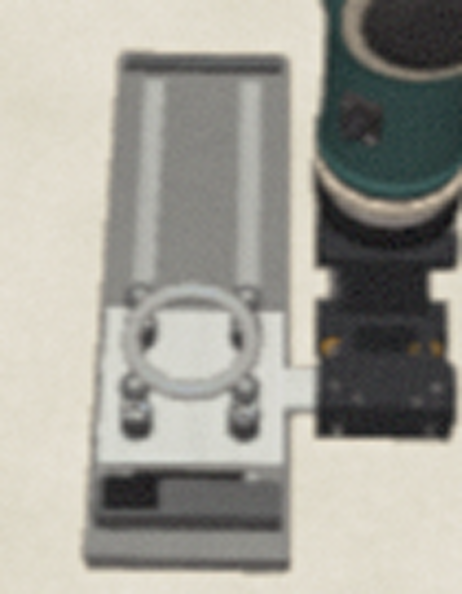

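The carriage's front edge (crop row 465) is a few mm short of the bumper (row ~472), so I keep pushing.

Scaled: -6 mm / 800 = -0.0075, -4 mm / 800 = -0.005.

Emit:
{"fn": "nudge_tcp", "kwargs": {"motion": [0, 0, -0.0025, 0, 0, 0, 0, -0.005, 0, 0, 0, 0, -0.0075, 0, 0, 0, 0, -0.0075, 0, 0, 0, 0, -0.0075, 0, 0], "grip_force": 20}}

```text
time: 5.82
tool_pos: [425.5, 206.0, 50.6]
ee_rot: [0.99, 0.14, -0.001, 0.002]
contact_force: [-1.7, -11.0, 4.6]
finger_gap: 0.203
grasp_force: 19.6
```

Emit:
{"fn": "nudge_tcp", "kwargs": {"motion": [0, 0, -0.0025, 0, 0, 0, 0, -0.005, 0, 0, 0, 0, -0.005, 0, 0, 0, 0, -0.005, 0, 0], "grip_force": 20}}

```text
time: 6.32
tool_pos: [425.4, 206.1, 50.5]
ee_rot: [0.99, 0.141, -0.0, 0.005]
contact_force: [3.6, -27.5, 5.7]
finger_gap: 0.206
grasp_force: 19.6
```

Run:
```python
from h import *
t=cam.grab_frame("top");s=cam.grab_frame("side")
cv2.imwrite("pics/s2.png",np.hstack([cv2.resize(s[215:350,230:335],None,fx=4,fy=4,interpolation=2),]))
```

```text
(no output)
```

Scaled: -190 mm / 800 = -0.2375, -100 mm / 800 = -0.125.

Emit:
{"fn": "nudge_tcp", "kwargs": {"motion": [0, 0, 0.005, 0, 0, 0.6, 0, 0.005, 0, 0, 0.9, 0, 0.005, 0, 0, 0.9, 0, 0.005, 0, 0, 0.9, 0, 0.005, 0, 0, 0.9, 0, 0.005, 0, 0, 0.9, 0, 0.005, -0.0625, 0, 0.9, 0, 0.005, -0.125, 0, 1, 0, 0.005, -0.1875, 0, 1, 0, 0.005, -0.2375, 0, 1, 0, 0.005, -0.2375, 0], "grip_force": 20}}

```text
time: 7.8
tool_pos: [427.9, 209.2, 245.0]
ee_rot: [0.99, 0.14, 0.004, -0.001]
contact_force: [-0.1, 0.0, -0.1]
finger_gap: 1.003
grasp_force: 0.0
```

Run:
```python
from h import *
s=monitor.state(); q=s["ee_rot"]
from scipy.spatial.transform import Rotation as R
M=R.from_quat(q).as_matrix()
print(M.round(4)); print(M.T@(np.array([641.3,-199.3,200])-s["tool_pos"]))
im=cam.grab_frame("side"); cv2.imwrite("pics/s3.png",cv2.resize(im[130:350,230:380],None,fx=2.7,fy=2.7,interpolation=2))
dark=((0,0,0),(180,255,45)); print(blobs(im,*dark,(240,140,325,345)))
```

```text
[[ 0.9608  0.2772  0.0077]
 [ 0.2772 -0.9608  0.0034]
 [ 0.0084 -0.0011 -1.    ]]
[ 91.40013616 451.70626259  45.28215468]
[(array([322.7, 142.2]), [5, 7, 22]), (array([279.4, 149.6]), [6, 6, 33]), (array([317.6, 171.4]), [11, 11, 48]), (array([313.3, 203.1]), [20, 18, 147]), (array([317.7, 219.5]), [18, 18, 218]), (array([319.4, 231.7]), [11, 3, 18]), (array([316.3, 257.2]), [20, 18, 225]), (array([314.9, 294.1]), [6, 7, 32]), (array([259.5, 326.3]), [12, 7, 68])]
```

View pics/s3.png

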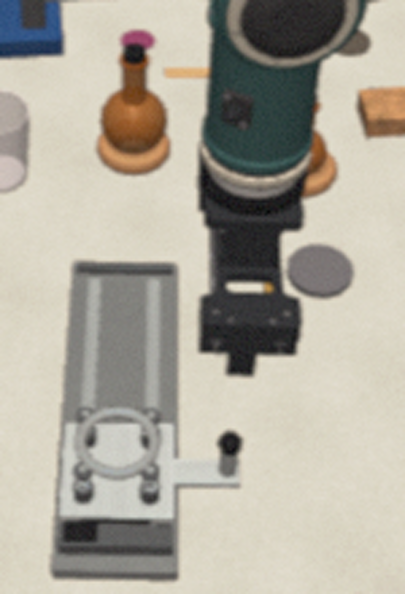

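The carriage is up against the bumper, the knob is free and the large flask is undisturbed (stopper still at (279.4,149.6)).

Scaled: 451.7 mm / 800 = 0.5646, 91.4 mm / 800 = 0.1143.

Emit:
{"fn": "nudge_tcp", "kwargs": {"motion": [1, 0.1143, 0.5646, 0.0375, 0, 1, 0.1143, 0.5646, 0.0375, 0, 1, 0.1143, 0.5646, 0.0375, 0, 1, 0.1143, 0.5646, 0.0375, 0, 1, 0.1143, 0.5646, 0.0375, 0, 1, 0.1143, 0.5646, 0.0375, 0, 1, 0.1143, 0.5646, 0.0375, 0, 1, 0.1143, 0.5646, 0.0375, 0, 1, 0.1143, 0.5646, 0.0375, 0, 1, 0.1143, 0.5646, 0.0375, 0, 1, 0.1143, 0.5646, 0.0375, 0]}}

```text
time: 9.22
tool_pos: [638.0, -198.8, 210.9]
ee_rot: [0.99, 0.141, -0.0, -0.0]
contact_force: [-0.3, -0.3, -0.7]
finger_gap: 0.998
grasp_force: 0.0
```

Run:
```python
from h import *
np.set_printoptions(precision=1,suppress=True)
t=cam.grab_frame("top");s=cam.grab_frame("side")
dark=((0,0,0),(180,255,45))
print(blobs(t,*dark,(200,235,260,275)),blobs(s,*dark,(300,280,330,305)))
k=plane("side",314.9,294.1,77); print("knob",k, "ring",k+98*np.array([.960,.280,0]))
w=cam.grab_frame("wrist"); cv2.imwrite("pics/w1.png",w)
st=monitor.state();print(st["tool_pos"],st["ee_rot"])
m=cam.camera_model("wrist");print(m["cx"],m["cy"],m["vertical_fov"])
f=210/np.tan(np.radians(m["vertical_fov"]/2));c=m["world_to_cam"]@np.array([641.3,-199.3,152,1]);print("expected stopper",f*c[0]/c[2]+m["cx"],f*c[1]/c[2]+m["cy"])
```

```text
[(array([205.8, 268.3]), [9, 7, 50])] [(array([314.7, 294.1]), [6, 7, 35])]
knob [425.4 204.2  77. ] ring [519.5 231.6  77. ]
[ 638.4 -199.4  211.3] [1.  0.1 0.  0. ]
286.9905269332625 211.4884150349966 71.89380499023424
expected stopper 286.7180634065937 225.2600784070962
```

View pics/w1.png

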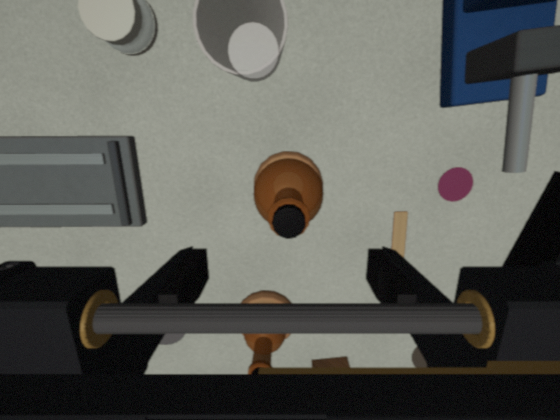

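The wrist view shows the stopper at (289,221), predicted (287,225), so the position is good to about 3 mm. I split the difference and go down.

Scaled: 114 mm / 800 = 0.1425, 2.4 mm / 800 = 0.003.

Emit:
{"fn": "nudge_tcp", "kwargs": {"motion": [1, 0.005, 0.003, 0.05, 0, 1, 0.005, 0.003, 0.1, 0, 1, 0.005, 0.003, 0.1425, 0, 1, 0.005, 0.003, 0.1425, 0, 0, 0.005, 0.003, 0.1425, 0, 0, 0.005, 0.003, 0.1425, 0, 0, 0.005, 0.003, 0.1425, 0, 0, 0.005, 0.003, 0.1425, 0, 0, 0.005, 0.003, 0.1425, 0, 0, 0.005, 0.003, 0.1425, 0, 0, 0.005, 0.003, 0.1425, 0, 0, 0.005, 0.003, 0.1425, 0], "grip_force": 40}}

```text
time: 10.88
tool_pos: [643.1, -201.7, 96.8]
ee_rot: [0.99, 0.14, 0.0, -0.0]
contact_force: [-0.3, 0.6, 1.7]
finger_gap: 0.362
grasp_force: 40.0
```

Run:
```python
from h import *
s=monitor.state();print(s["finger_gap"],s["grasp_force"],s["tool_pos"])
im=cam.grab_frame("side"); cv2.imwrite("pics/s4.png",cv2.resize(im[90:220,210:360],None,fx=4.5,fy=4.5,interpolation=2))
```

```text
0.3618388813920674 40.012758672237396 [ 643.06915838 -201.66681236   96.81054271]
```

View pics/s4.png

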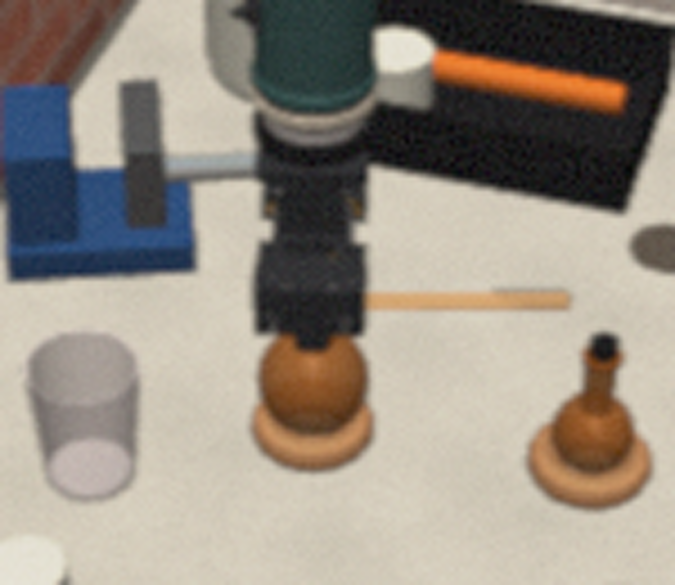

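The grip is on the neck, with the flask upright in its ring. I lift it and, once it is up, work out the ring position.

Scaled: -120 mm / 800 = -0.15, -85 mm / 800 = -0.1063.

Emit:
{"fn": "nudge_tcp", "kwargs": {"motion": [0, 0, 0, -0.0125, 0, 0, 0, 0, -0.0313, 0, 0, 0, 0, -0.0625, 0, 0, 0, 0, -0.1063, 0, 0, 0, 0, -0.15, 0, 0, 0, 0, -0.15, 0, 0, 0, 0, -0.15, 0], "grip_force": 40}}

```text
time: 11.8
tool_pos: [642.4, -201.6, 215.7]
ee_rot: [0.99, 0.14, -0.001, -0.0]
contact_force: [0.3, 0.3, -5.0]
finger_gap: 0.357
grasp_force: 40.0
```

```bash
python3 - <<'E'
from h import *
from scipy.spatial.transform import Rotation as R
np.set_printoptions(precision=1,suppress=True)
u=np.array([.960,.280,0])
k,e=tri(("top",205.8,268.3),("side",314.8,294.1))
print("knob",k,e,"ring",k+98*u)
k1=plane("top",205.8,268.3,77);print(k1,k1+98*u)
print("stage est",np.array([543.7,149.2,0])+(k-[450,121.9,78]))
im=cam.grab_frame("top"); g=cv2.medianBlur(cv2.cvtColor(im,cv2.COLOR_BGR2GRAY),3)[200:270,170:225]
g=cv2.resize(g,None,fx=6,fy=6,interpolation=2)
c=cv2.HoughCircles(g,cv2.HOUGH_GRADIENT_ALT,1,60,param1=80,param2=.5,minRadius=50,maxRadius=110)
print(c)
if c is not None:
    for x,y,r in c[0][:,:3]: print(plane("top",x/6+170-.4,y/6+200-.4,76),r/6)
s=monitor.state();M=R.from_quat(s["ee_rot"]).as_matrix();r=k+98*u;r[2]=215
print(s["tool_pos"],M.T@(r-s["tool_pos"]))
E
```

```text
knob [425.5 204.1  76.8] 0.3492403307047307 ring [519.6 231.5  76.8]
[425.3 204.   77. ] [519.4 231.5  77. ]
stage est [519.2 231.4  -1.2]
[[[144.  175.   65.1]]]
[520.2 233.6  76. ] 10.857217
[ 641.7 -201.4  214.6] [   2.6 -449.9    0.4]
```

Scaled: -450 mm / 800 = -0.5625, -445 mm / 800 = -0.5563.

Emit:
{"fn": "nudge_tcp", "kwargs": {"motion": [0, 0, -0.025, 0, 0, 0, 0, -0.075, 0, 0, 0, 0.0013, -0.1375, 0, 0, 0, 0.0013, -0.2, 0, 0, 0, 0.0013, -0.2625, 0, 0, 0, 0.0013, -0.325, 0, 0, 0, 0.0025, -0.3875, 0, 0, 0, 0.0025, -0.45, 0, 0, 0, 0.0025, -0.5, 0, 0, 0, 0.0033, -0.5375, 0, 0, 0, 0.0033, -0.5563, 0, 0, 0, 0.0033, -0.5625, 0, 0, 0, 0.0033, -0.5625, 0, 0, 0, 0.0033, -0.5625, 0, 0], "grip_force": 40}}

```text
time: 13.6
tool_pos: [521.1, 230.3, 216.6]
ee_rot: [0.99, 0.139, -0.0, 0.0]
contact_force: [0.3, -0.6, -3.5]
finger_gap: 0.361
grasp_force: 40.0
```

```bash
python3 - <<'E'
from h import *
s=monitor.state();print(s["tool_pos"],s["contact_force"])
t=cam.grab_frame("top");a=cam.grab_frame("side")
cv2.imwrite("pics/s5.png",np.hstack([cv2.resize(x,(390,585),interpolation=2) for x in (t[180:330,155:255],a[205:355,225:325])]))
amb=((3,120,40),(18,255,255))
print(blobs(t,*amb,(150,150,300,300)),blobs(a,*amb,(220,190,330,340)))
E
```

```text
[521.07243889 230.34427852 216.62577564] [ 0.33663809 -0.61962179 -3.45488515]
[(array([197.1, 227.5]), [9, 9, 51]), (array([176.3, 230.8]), [9, 11, 63])] [(array([272.5, 273.6]), [32, 18, 443])]
```

View pics/s5.png

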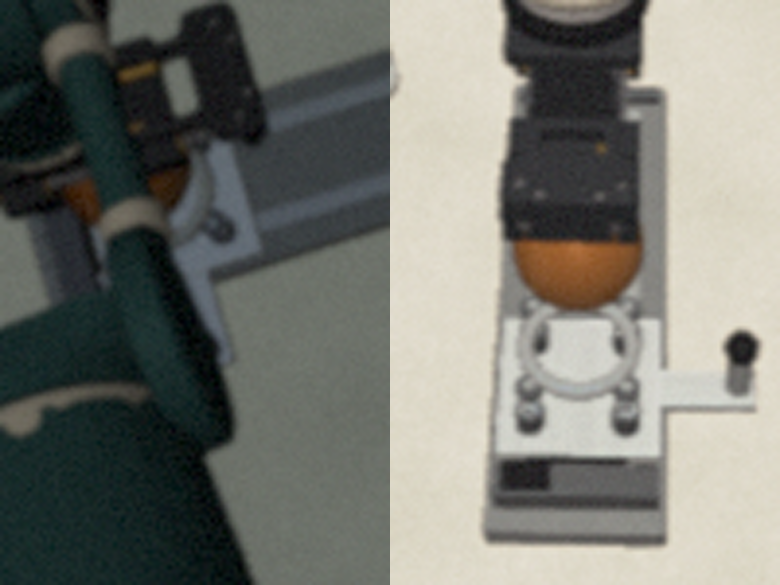

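In the side view (right half) the bulb centre (col 578) lines up with the ring (col 579) and the carriage is still at the bumper. I lower it.

Scaled: 69 mm / 800 = 0.0863, -1.5 mm / 800 = -0.0019.

Emit:
{"fn": "nudge_tcp", "kwargs": {"motion": [0, -0.0008, -0.0019, 0.0188, 0, 0, -0.0008, -0.0019, 0.0375, 0, 0, -0.0008, -0.0019, 0.0563, 0, 0, -0.0008, -0.0019, 0.0688, 0, 0, -0.0008, -0.0019, 0.075, 0, 0, -0.0008, -0.0019, 0.08, 0, 0, -0.0008, -0.0019, 0.0838, 0, 0, -0.0008, -0.0019, 0.0863, 0, 0, -0.0008, -0.0019, 0.0863, 0, 0, -0.0008, -0.0019, 0.0863, 0], "grip_force": 45}}

```text
time: 14.95
tool_pos: [520.6, 232.7, 148.8]
ee_rot: [0.99, 0.14, 0.001, -0.0]
contact_force: [1.0, -2.1, 1.5]
finger_gap: 0.359
grasp_force: 45.0
```

Scaled: 15 mm / 800 = 0.0188, 14 mm / 800 = 0.0175.

Emit:
{"fn": "nudge_tcp", "kwargs": {"motion": [0, -0.0006, 0.0006, 0.0025, 0, 0, -0.0006, 0.0013, 0.005, 0, 0, -0.0006, 0.0013, 0.0075, 0, 0, -0.0006, 0.0013, 0.01, 0, 0, -0.0006, 0.0013, 0.0125, 0, 0, -0.0006, 0.0013, 0.015, 0, 0, -0.0006, 0.0013, 0.0163, 0, 0, -0.0006, 0.0013, 0.0175, 0, 0, -0.0006, 0.0013, 0.0188, 0, 0, -0.0006, 0.0013, 0.0188, 0, 0, -0.0006, 0.0013, 0.0188, 0], "grip_force": 45}}

```text
time: 16.32
tool_pos: [520.9, 232.0, 134.7]
ee_rot: [0.99, 0.14, 0.002, -0.0]
contact_force: [-1.1, -1.2, 11.0]
finger_gap: 0.357
grasp_force: 45.1
```

Scaled: 4 mm / 800 = 0.005, 3 mm / 800 = 0.0038.

Emit:
{"fn": "nudge_tcp", "kwargs": {"motion": [0, 0, 0, 0.0013, 0, 0, 0, 0, 0.0025, 0, 0, 0, 0, 0.0038, 0, 0, 0, 0, 0.005, 0, 0, 0, 0, 0.005, 0, 0, 0, 0, 0.005, 0, 0, 0, 0, 0.005, 0], "grip_force": 45}}

```text
time: 17.2
tool_pos: [522.2, 232.4, 133.7]
ee_rot: [0.99, 0.14, 0.003, -0.001]
contact_force: [-4.4, -4.2, 23.5]
finger_gap: 0.363
grasp_force: 45.1
```

Scaled: -1 mm / 800 = -0.0013.

Emit:
{"fn": "nudge_tcp", "kwargs": {"motion": [0, 0, 0, -0.0013, 0, 0, 0, 0, -0.0013, 0, 0, 0, 0, -0.0013, 0, 0, 0, 0, -0.0013, 0, 0, 0, 0, -0.0013, 0, 0, 0, 0, -0.0013, 0], "grip_force": 45}}

```text
time: 17.95
tool_pos: [521.7, 232.3, 133.7]
ee_rot: [0.99, 0.14, 0.003, -0.001]
contact_force: [-3.7, -3.1, 17.9]
finger_gap: 0.361
grasp_force: 45.1
```

Run:
```python
from h import *
a=cam.grab_frame("side")
dark=((0,0,0),(180,255,45)); print(blobs(a,*dark,(302,280,330,305)))
cv2.imwrite("pics/s6.png",cv2.resize(a[205:355,225:325],(400,600),interpolation=2))
```

```text
[(array([314.8, 294. ]), [6, 7, 32])]
```

View pics/s6.png

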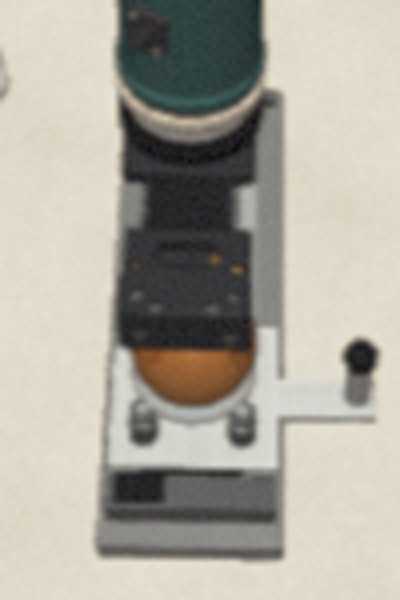

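The bulb sits centred in the ring, which is fully down at 18 N. The knob is still at (314.8,294), so the carriage is at the stop. I hand the job in.

```bash
python3 -c "
from rig import robot, cam, monitor
print(robot.job_done())"
```

```text
the job is handed in; nothing more can be done
None
```

I handed the job in at about 18 s with the carriage at the stop and the larger flask, still gripped, pressing the sprung ring to the end of its travel at about 18 N; no verdict came back, and I did not re-check the other items on the bench by image at the end.

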